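Fit a stitch-pattern cam on a sewing machine

TASK

Change the stitch cam on the sewing machine: turn the stitch-width dial until its red pointer stands at the green zero block, so that the follower finger is drawn out of the cam well. Then take the cam with the red grip, set it on the spindle in the well, turn it until its splines mesh and slide it fully home against the ejector spring. Finish while still holding the cam pressed fully down, so that I can swing the keeper over it, and leave the spare cam, the cutter and the thread alone.

Things in the scene. Friction and masses are not known exactly. Their poses are not given: they have to be found in the camera images.
- sewing_machine: White sewing machine sunk flush in the table, fixed. Origin on the table under the arm's middle; x across the arm, y along it to the needle head. Arm: 94 x 380 mm, flat top at z 205, underside 126. Pillar below at y -190 to -85, head y 110-190 down to 77. On the centre line of the top (mm): opened cover lying flat y -185 to -113, cam well -70, width scale -17 to 29, dial 75, pins 12 high at 172.
- width_dial (a joint): Stitch-width dial on top of the arm, rad about the vertical, counter-clockwise from above positive. 0 = pointer exactly on zero; range -0.45 to 1.5; starts at 0.75 to 1.4, so turn it clockwise; it can go past zero. Friction 0.04 N m, stays where left. It moves the pointer and, in the well, a steel follower finger together, 15 mm per rad.
- dial_grip (a point): Centre of the dial's finger bar, on the dial's axis. Bar 40 mm long (own x), 12 thick (own y), 18 high (9 below to 9 above this point), black with a white line on the +x half of its top; below it a black disc 44 mm in diameter, 8 thick, just above the arm's top. Axes turn with the dial; at dial value 0 they are the machine's.
- width_pointer (a point): Tip of the red pointer of the width scale, 2 mm above the arm's top. Slides along the machine's y: towards the well as the dial value grows, towards the dial as it falls. Axes as the machine's.
- zero_mark (a point): Where the pointer's tip is when exactly on zero: at the middle of a green block 6 mm wide along y, printed on the white scale. Black ticks towards the well are wider stitches. Axes as the machine's.
- well_mouth (a point): Centre of the mouth of the cam well, level with the arm's top: a round recess 68 mm in diameter, 9 mm deep, with the spindle upright in its middle. With the dial off zero the follower finger stands into the well from the dial side and stops a cam from entering; at zero its tip is flush with the well's wall.
- spindle_seat (a point): On the spindle axis at the well floor (9 mm below the arm's top): where the underside of a cam fully home lies. Pilot pin 14 mm thick, coned tip 18.5 above this point; six splines 3.5 wide, 8 high, out to 11 mm from the axis. Own x points along a groove between splines; grooves every 60 deg. Its yaw is up to 0.52 rad either way from the machine's; held fast (0.5 N m).
- ejector_plate: Brass ejector ring round the spindle, outer diameter 41 mm. A spring (3 N up, 7 N down) holds its top 4 mm above the well floor; a cam pressed home pushes it flush, and rises 4 mm if let go. Origin: centre of its underside, at the well floor when the ring is up, 4 mm lower when a cam is home.
- pattern_cam: Cam to fit, loose, flat on the mat (3 mm thick), any yaw, 60-100 g. Origin centre of underside. Black wavy-edged disc 51-57 mm wide, 9 thick; red hexagonal tube grip 28 mm across flats, z 9 to 32, flats facing own x and every 60 deg on. Through bore with six inner splines in the disc at own x and every 60 deg on: they fit the spindle grooves, with 0.08 rad and 1 mm radial play.
- spare_cam: Another cam of the same size, with a yellow grip, loose on the mat; leave alone. Origin: centre of the underside.
- rotary_cutter: Rotary cutter, red handle, clear round head, 170 mm long, lying on the mat along its own x; leave alone. Origin between handle and head, at the underside.
- thread_spool: Blue thread spool, 36 mm in diameter, 52 mm high, standing on the table in front of the machine; leave alone. Origin: centre of its underside.
Mind the look-alikes: they are no part of the job. What is shaped like the pattern_cam but pink or purple is not meant.

How it is judged:
By the outcome, as a careful person would: the job done as asked, in the order asked, and still so for the second after the job is handed in, while the arm keeps its last pose, push and grip.
It also fails if it takes over 61 s, if anything falls off the work surface, if the arm or the gripper's body presses on something with over 40 N, if the wrist force passes 120 N, or if a joint passes its speed limit or range.

ROBOT

A 6-joint arm with a two-finger parallel gripper is mounted at the origin on the work surface. World frame = base frame: x ahead of the robot, y to its left, z up, the work surface at z = 0. Lengths are in m, angles in rad, forces in N, time in s.
With the tool pointing down it reaches from about 0.3 to 0.775 m from the base axis. Payload 14.6 kg.
Tool frame: the origin (TCP) lies at the very end of the fingers, on their centre line; the grasp point (between the pads) lies 19 mm behind it; z points along the fingers, y is the direction in which the jaws open and shut (so a half turn about z gives the same grasp; the last joint's range is limited). The gripper opens to 94 mm and grips with 3 to 60 N. Pads are 16 mm wide; open, the fingers measure 119 mm over their backs; the gripper's body (75 mm by 177 mm) begins 78 mm behind the grasp point.
Start: joints at [-1.167, 0.3, 1.521, -0, 1.321, -0.067], TCP at [0.249, -0.49, 0.205] pointing down, gripper open.
Joint ranges: [-3.03, 3.03], [-0.79, 2.21], [0.23, 2.52], [-1.04, 4.18], [0, 3.07], [-2.55, 2.55]. Speed limits (rad/s): [2.22, 2.22, 2.57, 3.14, 3.14, 3.14].

INTERFACE

Orientations are given as a rotation vector (axis times angle).
In Python, from station import r, viewer gives the robot as it stands. The module is installed in compiled form; this text tells all that it offers.
- The arm moves only by the tool step_arm, never from a script. Its arguments are lists of equal length, an entry for each row: "delta_pos": the shift along the tool's x, y, z in mm, a list of three; "twist": the turn about the tool's z in degrees; "hand": the closure in counts, from 0 (fully open) to 255 (shut). A call has 1 to 20 rows; each row is the pose to reach, as a shift and turn from the pose measured when the call began, along the tool's axes at that moment; what a row does not reach only later rows make up. A row lasts 1/8 s, in which the tool goes at most 62.5 mm and 10.7 degrees, less where a joint would pass 70% of its speed; a pose out of reach is approached as far as the arm can. A call with a gripper value outside its range is refused whole. The fingers move at their own pace and stop on an object; "grip_force" is the grip in N (left out, the last holds). Time passes only in rows, so rows that repeat a pose let the fingers close. It gives the time, the measured TCP pose, the force and the opening at its end, in the units of the state.
- r.observe(): the state, without advancing time (a new reading comes with each control period).
- viewer.read_camera(name): name is "side" or "top"; returns a dict with "image" (480x640x3 uint8, red, green, blue), "K" (3x3 intrinsics, pixels), "extrinsics" (4x4, takes a point from world to camera coordinates). Camera axes: x right, y up, looking along -z (the intrinsics and any distortion apply to the point x, -y, -z); pixel columns grow to the right and rows downward; lengths in m; the calibration is good to about 2 mm. A picture is of the moment at which its call begins. There is no depth.
- r.hand_in(): hands the job in, once; it reports no verdict.
The state is a dict: "time": time; "q": joint angles; "qd": joint speeds; "effort": joint torques, N m; "position": TCP position; "ee_rot": TCP orientation; "contact_force": force on the tool from outside, world axes, zero at the start; "wrist_torque": the same for the moment, N m; "gripper_width": finger opening in m.
Only numpy, scipy, OpenCV 4.12 (cv2) and the standard library are available. Lean on these libraries where they do the work, as an engineer would, in place of code of your own. Each camera call takes 0.05 s, during which the arm holds its last target. There are 200 camera calls.

## Working session

There is one attempt and no reset: what is moved stays moved. The work goes in short steps, Python scripts to look and compute and a tool call to move; the robot and the scene stay as the last step left them, time stands still between calls to the robot, and variables do not carry over. Pictures are saved under pics/ and viewed, about 8 in all and at most 12, crops included, and the job is handed in when it is done.

Besides the shell and the picture viewer there is one more tool, called after "Request:" as name(argument=value, ...), one argument or row to a line, values as JSON. step_arm: Moves the arm, as the interface text tells. Its arguments: {"type":"object","properties":{"delta_pos":{"type":"array"},"twist":{"type":"array"},"hand":{"type":"array"},"grip_force":{"type":"number"}},"required":["delta_pos","twist","hand"]}

```bash
mkdir -p pics; cat > h.py <<'E'
import numpy as np, cv2
from station import r, viewer
def cam(n):
    d=viewer.read_camera(n); return d["image"],np.array(d["K"]),np.array(d["extrinsics"]),d
def proj(P,K,E):
    p=np.atleast_2d(P)@E[:3,:3].T+E[:3,3]; p=p*[1,-1,-1]; q=p@K.T; return q[:,:2]/q[:,2:]
def ray(uv,K,E,z):
    uv=np.atleast_2d(uv).astype(float)
    d=np.c_[uv,np.ones(len(uv))]@np.linalg.inv(K).T*[1,-1,-1]
    R=E[:3,:3]; c=-R.T@E[:3,3]; d=d@R; return c+d*((z-c[2])/d[:,2])[:,None]
E
python3 - <<'E'
from h import *
for n in("top","side"):
    I,K,E,d=cam(n); cv2.imwrite(f"pics/{n}0.png",I[...,::-1]); print(n,d.keys(),K.round(1).tolist(),E.round(3).tolist(),(-E[:3,:3].T@E[:3,3]).round(3))
s=r.observe(); print(s)
E
```

```text
top dict_keys(['image', 'K', 'extrinsics']) [[479.9, 0.0, 323.7], [0.0, 479.9, 237.0], [0.0, 0.0, 1.0]] [[-0.013, -1.0, -0.001, 0.25], [0.997, -0.013, 0.071, -0.564], [-0.071, -0.0, 0.998, -1.023], [0.0, 0.0, 0.0, 1.0]] [0.493 0.243 1.06 ]
side dict_keys(['image', 'K', 'extrinsics']) [[552.7, 0.0, 319.7], [0.0, 552.7, 229.0], [0.0, 0.0, 1.0]] [[-0.719, -0.695, 0.015, 0.528], [0.427, -0.424, 0.799, -0.256], [-0.549, 0.581, 0.601, -1.167], [0.0, 0.0, 0.0, 1.0]] [-0.152  0.937  0.898]
{'time': 0.1, 'q': array([-1.16663419e+00,  3.00397090e-01,  1.52147810e+00, -6.40992156e-06,
        1.32069179e+00, -6.66263435e-02]), 'qd': array([ 0.00092749, -0.00150005, -0.00098823, -0.00061434, -0.00037211,
        0.00154278]), 'effort': array([ 5.41084148e-05, -5.32648408e+01, -3.53283942e+01,  7.09218462e-02,
        2.34803790e-02, -5.32372644e-05]), 'position': array([ 0.24937164, -0.48997512,  0.20497049]), 'ee_rot': array([-3.05402171e+00, -7.32480911e-01,  2.66604054e-04]), 'contact_force': array([ 0.9821301, -0.1130264, -0.5424645]), 'wrist_torque': array([0.0449149 , 0.03473075, 0.03257474]), 'gripper_width': 0.09440165839470392}
```

View pics/top0.png

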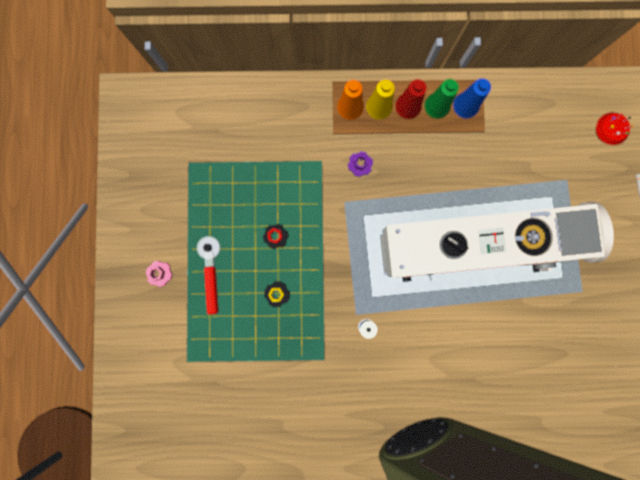

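View pics/side0.png

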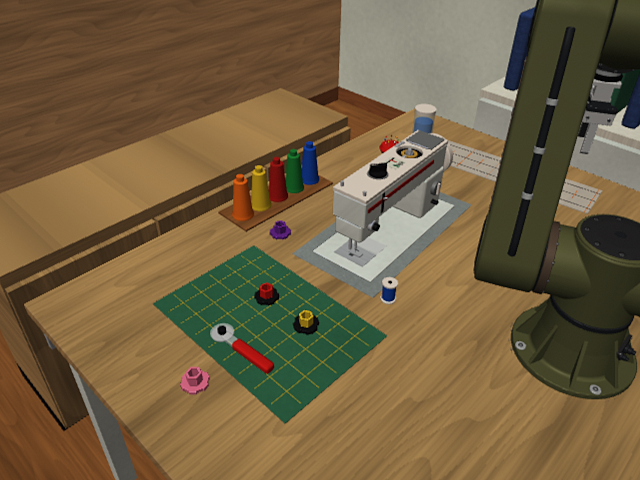

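The top view shows the red cam at (275,236), the yellow spare at (277,294), the dial at (454,244), the scale at (491,242) and the well at (533,237). The machine's +y runs to image left, and the pink and purple look-alikes are off the mat. Next, a zoom for details.

```bash
python3 - <<'E'
from h import *
I,K,E,d=cam("top"); S,Ks,Es,_=cam("side")
a=cv2.resize(I[200:285,420:570],None,fx=5,fy=5,interpolation=cv2.INTER_CUBIC)
b=cv2.resize(I[215:260,250:300],None,fx=6,fy=6,interpolation=cv2.INTER_CUBIC)
c=cv2.resize(S[130:215,330:450],None,fx=4,fy=4,interpolation=cv2.INTER_CUBIC)
o=np.zeros((600,800,3),np.uint8); 
o[:425-160,:750]=a[80:345]; o[265:265+270,:300]=b; o[265:600,310:790]=c[:335]
cv2.imwrite("pics/z1.png",o[...,::-1])
hsv=cv2.cvtColor(I,cv2.COLOR_RGB2HSV)
# machine arm outline: white
w=((hsv[...,1]<25)&(hsv[...,2]>215)).astype(np.uint8); w[:, :380]=0
n,l,st,ce=cv2.connectedComponentsWithStats(w)
for i in np.argsort(-st[1:,4])[:4]+1: print(st[i],ce[i])
def blob(m,x0,y0,x1,y1):
    mm=np.zeros(m.shape,np.uint8); mm[y0:y1,x0:x1]=m[y0:y1,x0:x1]
    n,l,st,ce=cv2.connectedComponentsWithStats(mm)
    return [(st[i].tolist(),ce[i].round(2).tolist()) for i in np.argsort(-st[1:,4])[:3]+1]
red=((hsv[...,0]<8)|(hsv[...,0]>172))&(hsv[...,1]>140)&(hsv[...,2]>80)
grn=(hsv[...,0]>50)&(hsv[...,0]<90)&(hsv[...,1]>70)
blk=hsv[...,2]<60
print("redgrip",blob(red,255,215,300,255)); print("pointer",blob(red,470,225,515,260))
print("green",blob(grn,470,225,515,260)); print("dial",blob(blk,435,225,472,262)); print("well",blob(blk,510,210,560,262)); print("camblk",blob(hsv[...,2]<50,255,215,297,255))
E
```

```text
[  380   198   233    98 11705] [469.15130286 245.95284067]
[601 214   1   1   1] [601. 214.]
[606 249   1   1   1] [606. 249.]
redgrip [([267, 227, 16, 17, 147], [274.12, 235.03])]
pointer [([493, 233, 3, 2, 5], [494.2, 233.6])]
green [([488, 245, 2, 7, 11], [488.36, 248.55])]
dial [([443, 233, 24, 23, 375], [454.35, 244.86])]
well [([517, 219, 33, 36, 357], [534.57, 236.25])]
camblk [([268, 225, 20, 23, 117], [280.04, 237.63]), ([264, 235, 3, 7, 12], [265.17, 238.17]), ([266, 226, 6, 6, 9], [268.33, 228.33])]
```

View pics/z1.png

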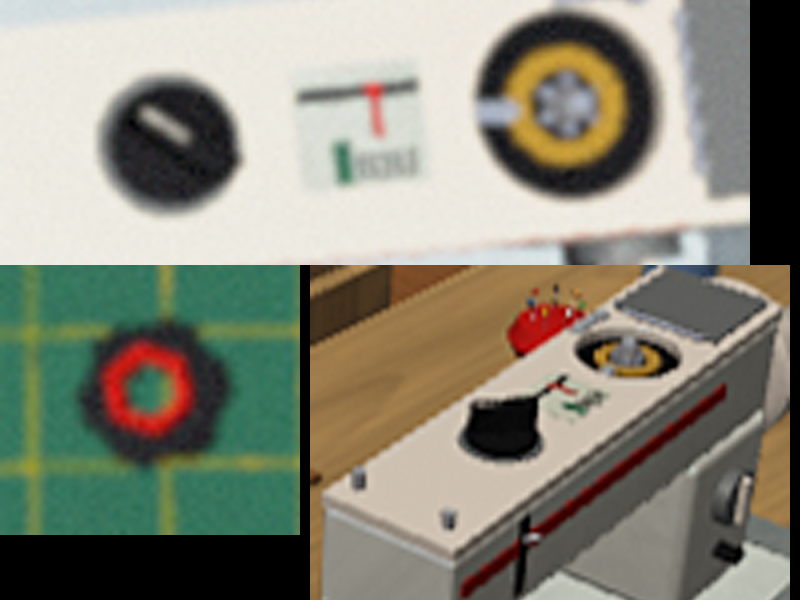

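The zoom shows the pointer tip about 4-5 mm to the well side of the green block. The dial line points up-left, the follower finger stands into the well, and six spindle splines are visible. Next I measure everything at sub-pixel level.

```bash
cat >> h.py <<'E'
def avg(n,k=4):
    a=[];
    for _ in range(k): I,K,E,_d=cam(n); a.append(I.astype(float))
    return np.mean(a,0).astype(np.uint8),K,E
def up(I,x0,y0,x1,y1,f=8): return cv2.resize(I[y0:y1,x0:x1],None,fx=f,fy=f,interpolation=cv2.INTER_CUBIC)
def topx(uv,x0,y0,f=8): return (np.asarray(uv,float)+.5)/f-.5+[x0,y0]
def big(m):
    cs,_=cv2.findContours(m.astype(np.uint8),cv2.RETR_EXTERNAL,cv2.CHAIN_APPROX_NONE); return max(cs,key=cv2.contourArea)
def circ(c,x0,y0,K,E,z):  # circle fit in world plane z
    P=ray(topx(c[:,0],x0,y0),K,E,z)[:,:2]; A=np.c_[2*P,np.ones(len(P))]
    s=np.linalg.lstsq(A,(P**2).sum(1),rcond=None)[0]; return s[:2],np.sqrt(s[2]+s[:2]@s[:2]),P
def hexphase(P,c): # 6-fold phase of radius maxima
    d=P-c; th=np.arctan2(d[:,1],d[:,0]); rr=np.hypot(*d.T); o=np.argsort(th); g=np.linspace(-np.pi,np.pi,720,endpoint=False)
    f=np.interp(g,th[o],rr[o],period=2*np.pi); h=(f*np.exp(-6j*g)).mean(); return -np.angle(h)/6,abs(h)*2,f.mean()
E
cat > m.py <<'E'
from h import *
I,K,E=avg("top"); np.savez("top.npz",I=I,K=K,E=E)
g=lambda a:cv2.cvtColor(a,cv2.COLOR_RGB2GRAY)
b=(505,205,562,268); W=up(I,*b); hw=cv2.cvtColor(W,cv2.COLOR_RGB2HSV)
m=(g(W)<125)|((hw[...,1]>110)&(hw[...,2]>90)); m=m.astype(np.uint8); m[:, 8*44:]&=1; m[:,8*48:]=0
m=cv2.morphologyEx(m,cv2.MORPH_OPEN,np.ones((17,17)))
c=cv2.convexHull(big(m)); 
P=[]; c0=big(m)
wc,wr,_=circ(c0,b[0],b[1],K,E,.205); print("well",wc,wr)
br=(hw[...,0]>15)&(hw[...,0]<30)&(hw[...,1]>110)&(hw[...,2]>110)
bc,brr,_=circ(cv2.convexHull(big(br)),b[0],b[1],K,E,.200); print("brass",bc,brr)
b=(436,226,474,264); D=up(I,*b); dc,dr,_=circ(big(g(D)<115),b[0],b[1],K,E,.2135); print("disc",dc,dr)
v=dc-wc; print("dist",np.linalg.norm(v)); yaw=np.arctan2(v[1],v[0])-np.pi/2; print("machine yaw",yaw)
# white line on dial, z of bar top
lm=(g(D)>110); ll=cv2.connectedComponentsWithStats(lm.astype(np.uint8))
for i in range(1,ll[0]):
    x,y,w,h,a=ll[2][i]
    if 100<a and x>0 and y>0 and x+w<D.shape[1] and y+h<D.shape[0]:
        pts=np.argwhere(ll[1]==i)[:,::-1]; Q=ray(topx(pts,b[0],b[1]),K,E,.2315)[:,:2]; q=Q.mean(0); u=np.linalg.svd(Q-q,full_matrices=False)[2][0]
        print("line",q,q-dc,"ang",np.arctan2(u[1],u[0]),a)
# cam
b=(252,214,300,260); C=up(I,*b); hc=cv2.cvtColor(C,cv2.COLOR_RGB2HSV)
rm=((hc[...,0]<10)|(hc[...,0]>170))&(hc[...,1]>130)&(hc[...,2]>90)
cc,cr,P=circ(big(rm),b[0],b[1],K,E,.035); print("grip",cc,cr)
# center hex min-rect independent: hexphase
ph,am,me=hexphase(P,cc); print("hex corner phase deg",np.degrees(ph),"flat",np.degrees(ph)+30,am,me)
bk=g(C)<62; rc,rr,_=circ(big(cv2.morphologyEx((bk|rm).astype(np.uint8),cv2.MORPH_CLOSE,np.ones((9,9)))),b[0],b[1],K,E,.012); print("camdisc",rc,rr)
# spindle splines: sample ring at z .204
for c_ in (wc,bc):
  for rad in (.008,.009,.010,.011):
    t=np.linspace(0,2*np.pi,360,endpoint=False); R=np.c_[c_+rad*np.c_[np.cos(t),np.sin(t)],np.full(360,.204)]
    uv=proj(R,K,E).astype(np.float32); s=cv2.remap(g(I).astype(np.float32),uv[:,:1],uv[:,1:],cv2.INTER_CUBIC)[:,0]
    h=(s*np.exp(-6j*t)).mean(); print(rad,"bright phase deg",np.degrees(-np.angle(h)/6)if 0 else np.degrees(np.angle(np.conj(h)))/6,abs(h)*2,s.mean())
E
python3 m.py
```

```text
well [ 0.55034279 -0.13239008] 0.03150127016091182
brass [ 0.5504178  -0.13200788] 0.022030371403246877
disc [0.53736484 0.01328408] 0.02269566575302864
dist 0.14625111615945405
machine yaw 0.08885436939380842
line [0.54342847 0.02037993] [0.00606363 0.00709585] ang -2.1592213226937593 1679
grip [0.57137835 0.34918713] 0.016819551084954757
hex corner phase deg 11.153531710872771 flat 41.15353171087277 0.000633308111011089 0.016798704954115343
camdisc [0.57160553 0.34872575] 0.025840071597474982
0.008 bright phase deg -0.6643769951542381 15.749184670882412 126.081985
0.009 bright phase deg -0.7359135652915815 20.697894981382223 120.89315
0.01 bright phase deg -0.6481472706158856 21.9216387580445 117.84269
0.011 bright phase deg -0.37719656341391383 19.157385127318946 116.92647
0.008 bright phase deg -0.22863747168129525 16.28721504404492 127.05582
0.009 bright phase deg -0.3087656402625954 21.392283346393 120.00802
0.01 bright phase deg -0.33792805313416485 23.29439755749905 115.17246
0.011 bright phase deg -0.1082087873292471 20.2602694609198 114.14224
```

```bash
cat >> h.py <<'E'
from scipy.spatial.transform import Rotation as Ro
def go(x,y,z,psi_deg):
    s=r.observe(); R=Ro.from_rotvec(s["ee_rot"]).as_matrix(); d=np.array([x,y,z])-s["position"]
    psi=np.degrees(np.arctan2(R[1,0],R[0,0])); tw=-(psi_deg-psi)
    print("t",round(s["time"],2),"pos",(s["position"]*1e3).round(1),"psi",psi.round(2),"q",s["q"].round(2),"F",s["contact_force"].round(1),"w",round(s["gripper_width"]*1e3,1))
    print("  delta mm",(R.T@d*1e3).round(1),"twist",tw.round(2))
E
python3 -c "
from h import *
go(.5374,.0133,.30,56); go(.5374,.0133,.2165,56)"
```

```text
t 0.4 pos [ 249.5 -490.1  205.4] psi 26.98 q [-1.17  0.3   1.52 -0.    1.32 -0.07] F [ 0.1 -0.3  0.5] w 94.0
  delta mm [ 485.  -318.   -94.6] twist -29.02
t 0.4 pos [ 249.5 -490.1  205.4] psi 26.98 q [-1.17  0.3   1.52 -0.    1.32 -0.07] F [ 0.1 -0.3  0.5] w 94.0
  delta mm [ 485.  -318.   -11.1] twist -29.02
```

Request:
step_arm(
  delta_pos=[
    [0, 0, -60],
    [50, -33, -95],
    [100, -66, -95],
    [150, -98, -95],
    [200, -131, -95],
    [250, -164, -95],
    [300, -197, -95],
    [350, -229, -95],
    [400, -262, -95],
    [450, -295, -95],
    [485, -318, -95],
    [485, -318, -95],
    [485, -318, -95],
  ],
  twist=[0, -3, -6, -9, -12, -15, -18, -21, -24, -27, -29, -29, -29],
  hand=[0, 0, 0, 0, 0, 0, 60, 100, 100, 100, 100, 100, 100],
  grip_force=15,
)

```text
time: 2.02
position: [0.5372, 0.0128, 0.3003]
ee_rot: [-2.774, -1.474, 0.0]
contact_force: [-0.8, 0.5, 0.3]
gripper_width: 0.057
```

```bash
python3 -c "
from h import *
go(.5374,.0133,.2165,56)"
```

```text
t 2.02 pos [537.2  12.8 300.3] psi 55.95 q [-0.04  0.22  1.41 -0.    1.52  0.55] F [-0.8  0.5  0.3] w 57.0
  delta mm [ 0.5 -0.1 83.8] twist -0.05
```

Request:
step_arm(
  delta_pos=[
    [0, 0, 40],
    [0, 0, 70],
    [0, 0, 83],
    [0, 0, 83],
    [0, 0, 83],
    [0, 0, 83],
    [0, 0, 83],
    [0, 0, 83],
    [0, 0, 83],
  ],
  twist=[0, 0, 0, 0, 0, 0, 0, 0, 0],
  hand=[100, 100, 100, 150, 200, 255, 255, 255, 255],
  grip_force=15,
)

```text
time: 3.15
position: [0.5375, 0.0127, 0.2176]
ee_rot: [2.774, 1.473, 0.001]
contact_force: [2.1, -1.3, 1.6]
gripper_width: 0.0119
```

```bash
python3 -c "
from h import *
go(.5374,.0133,.2165,5.1); s=r.observe(); print(s['wrist_torque'])"
```

```text
t 3.15 pos [537.5  12.7 217.6] psi 55.95 q [-0.04  0.26  1.54 -0.    1.34  0.55] F [ 2.1 -1.3  1.6] w 11.9
  delta mm [ 0.5 -0.4  1.1] twist 50.85
[-0.31563368 -0.48798165 -0.01728247]
```

Request:
step_arm(
  delta_pos=[
    [0, 0, 0],
    [0, 0, 0],
    [0, 0, 0],
    [0, 0, 0],
    [0, 0, 0],
    [0, 0, 0],
    [0, 0, 0],
    [0, 0, 0],
    [0, 0, 0],
    [0, 0, 0],
  ],
  twist=[7, 14, 21, 28, 35, 42, 48, 51, 51, 51],
  hand=[255, 255, 255, 255, 255, 255, 255, 255, 255, 255],
  grip_force=20,
)

```text
time: 4.4
position: [0.5378, 0.0121, 0.2176]
ee_rot: [3.137, 0.135, 0.002]
contact_force: [4.3, -4.7, -0.8]
gripper_width: 0.0118
```

```bash
python3 - <<'E'
from h import *
go(.5374,.0133,.2165,5.1); print(r.observe()['wrist_torque'])
I,K,E=avg("top",2); S,Ks,Es=avg("side",2)
o=np.zeros((600,800,3),np.uint8); o[:340,:760]=cv2.resize(I[220:254,490:566],None,fx=10,fy=10,interpolation=cv2.INTER_CUBIC)[:340,:760]
o[340:600,:]=cv2.resize(S[140:192,330:490],None,fx=5,fy=5,interpolation=cv2.INTER_CUBIC)
cv2.imwrite("pics/d1.png",o[...,::-1])
E
```

```text
t 4.4 pos [537.8  12.1 217.6] psi 4.93 q [-0.04  0.26  1.54 -0.    1.34  1.44] F [ 4.3 -4.7 -0.8] w 11.8
  delta mm [-0.3 -1.2  1.1] twist -0.17
[-0.7791328  -0.74759681  0.01048102]
```

View pics/d1.png

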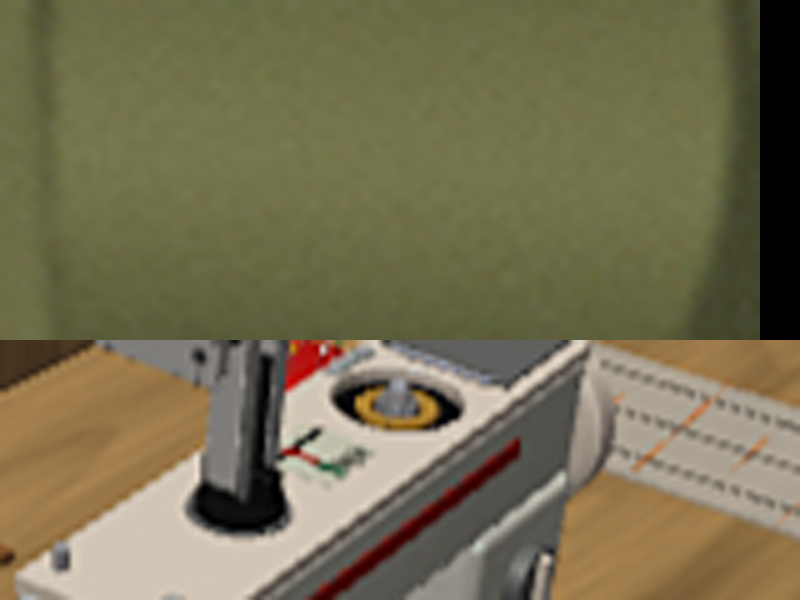

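The side view shows the red pointer meeting the green block at about (330,465), and the follower is out of the well. I'll release, lift clear and check from above while moving over the cam.

Request:
step_arm(
  delta_pos=[
    [0, 0, 0],
    [0, 0, 0],
    [0, 0, 0],
    [0, 0, -40],
    [0, 0, -85],
    [6, -30, -90],
    [12, -70, -90],
    [22, -120, -90],
    [32, -170, -90],
    [42, -220, -90],
    [50, -270, -60],
    [58, -315, 0],
    [62, -333, 60],
    [62, -333, 97],
    [62, -333, 97],
    [62, -333, 97],
  ],
  twist=[0, 0, 0, 0, 0, 0, -1, -2, -3, -4, -5, -6, -6, -6, -6, -6],
  hand=[150, 100, 100, 100, 100, 100, 100, 100, 100, 100, 100, 100, 100, 100, 100, 100],
)

```text
time: 6.6
position: [0.572, 0.3492, 0.1229]
ee_rot: [3.127, 0.299, 0.006]
contact_force: [-1.2, -0.7, 1.0]
gripper_width: 0.0572
```

```bash
python3 - <<'E'
from h import *
go(.5715,.349,.014,11.15)
I,K,E=avg("top",4); np.savez("top2.npz",I=I,K=K,E=E); S,Ks,Es=avg("side",2)
o=np.zeros((600,800,3),np.uint8); o[:380,:800]=cv2.resize(I[215:267,440:560],(800,380),interpolation=cv2.INTER_CUBIC)
o[380:600,:400]=cv2.resize(I[210:265,230:330],(400,220),interpolation=cv2.INTER_CUBIC)
o[380:600,400:]=cv2.resize(S[145:200,370:470],(400,220),interpolation=cv2.INTER_CUBIC)
cv2.imwrite("pics/d2.png",o[...,::-1])
E
```

```text
t 6.6 pos [572.  349.2 122.9] psi 10.91 q [ 0.49  0.64  1.23 -0.    1.27  1.88] F [-1.2 -0.7  1. ] w 57.2
  delta mm [-1.000e+00  1.000e-01  1.089e+02] twist -0.24
```

View pics/d2.png

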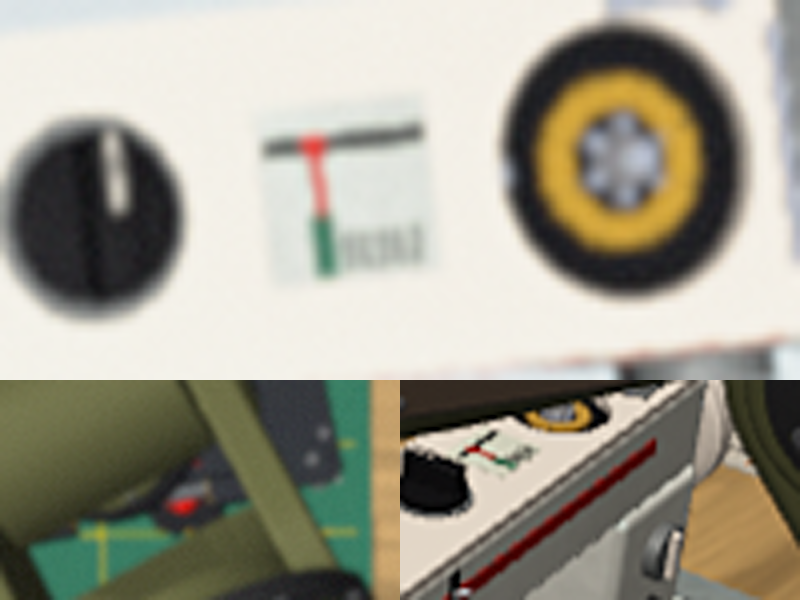

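```bash
cat > m2.py <<'E'
from h import *
d=np.load("top2.npz"); I,K,E=d["I"],d["K"],d["E"]
g=lambda a:cv2.cvtColor(a,cv2.COLOR_RGB2GRAY)
b=(476,225,508,258); W=up(I,*b); h=cv2.cvtColor(W,cv2.COLOR_RGB2HSV)
red=((h[...,0]<12)|(h[...,0]>168))&(h[...,1]>60); grn=(h[...,0]>50)&(h[...,0]<90)&(h[...,1]>60)
b2=(505,205,562,268); Q=up(I,*b2); hq=cv2.cvtColor(Q,cv2.COLOR_RGB2HSV)
m=((g(Q)<130)|((hq[...,1]>90)&(hq[...,2]>90))).astype(np.uint8); m[:,8*46:]=0; m=cv2.morphologyEx(m,cv2.MORPH_OPEN,np.ones((17,17)))
wc,wr,_=circ(cv2.convexHull(big(m)),b2[0],b2[1],K,E,.205); print("well",wc,wr)
br=(hq[...,0]>15)&(hq[...,0]<30)&(hq[...,1]>90)&(hq[...,2]>100)
bc,brr,_=circ(cv2.convexHull(big(br)),b2[0],b2[1],K,E,.200); print("brass",bc,brr)
yaw=.089; ax=np.array([[np.cos(yaw),np.sin(yaw)],[-np.sin(yaw),np.cos(yaw)]])
for n,mm in(("red",red),("green",grn)):
    P=(ray(topx(np.argwhere(mm)[:,::-1],b[0],b[1]),K,E,.2055 if n=="green" else .207)[:,:2]-bc)@ax.T*1e3
    for lo in range(-20,21,3):
        s=P[(P[:,0]>=lo)&(P[:,0]<lo+3)]
        if len(s)>15: print(n,"x",lo,"y mean",s[:,1].mean().round(2),"lo/hi",s[:,1].min().round(1),s[:,1].max().round(1))
for c_ in (wc,bc):
  for rad in (.009,.010):
    t=np.linspace(0,2*np.pi,360,endpoint=False); R=np.c_[c_+rad*np.c_[np.cos(t),np.sin(t)],np.full(360,.204)]
    uv=proj(R,K,E).astype(np.float32); s=cv2.remap(g(I).astype(np.float32),uv[:,:1],uv[:,1:],cv2.INTER_CUBIC)[:,0]
    hh=(s*np.exp(-6j*t)).mean(); print(rad,np.degrees(np.angle(np.conj(hh)))/6,abs(hh)*2)
E
python3 m2.py
```

```text
well [ 0.55017084 -0.13098905] 0.032745206056202236
brass [ 0.55035445 -0.13197033] 0.02250445856077831
red x -5 y mean 83.64 lo/hi 81.8 85.3
red x -2 y mean 83.46 lo/hi 81.7 85.2
red x 1 y mean 83.52 lo/hi 81.6 85.5
red x 4 y mean 83.85 lo/hi 82.0 85.5
red x 7 y mean 83.86 lo/hi 80.5 87.3
red x 10 y mean 84.0 lo/hi 79.6 88.4
red x 13 y mean 84.05 lo/hi 79.9 88.0
green x -20 y mean 83.43 lo/hi 81.4 85.3
green x -17 y mean 83.36 lo/hi 81.4 85.4
green x -14 y mean 83.38 lo/hi 81.4 85.3
green x -11 y mean 83.58 lo/hi 81.7 85.5
green x -8 y mean 83.51 lo/hi 81.8 85.0
0.009 -0.06482109393951462 21.365093982712835
0.01 -0.12165946449659006 24.109074413743194
0.009 -0.264106790969329 23.335005885043167
0.01 -0.06885384817682223 25.722168565517293
```

Request:
step_arm(
  delta_pos=[
    [-1, 0, 50],
    [-1, 0, 90],
    [-1, 0, 107],
    [-1, 0, 108],
    [-1, 0, 108],
    [-1, 0, 108],
    [-1, 0, 108],
    [-1, 0, 108],
  ],
  twist=[0, 0, 0, 0, 0, 0, 0, 0],
  hand=[100, 100, 100, 130, 160, 255, 255, 255],
  grip_force=30,
)

```text
time: 7.9
position: [0.5714, 0.3491, 0.015]
ee_rot: [3.127, 0.299, 0.008]
contact_force: [-1.5, -1.0, 6.6]
gripper_width: 0.0278
```

```bash
python3 -c "
from h import *
go(.5503,-.132,.30,-.3)"
```

```text
t 7.9 pos [571.4 349.1  15. ] psi 10.91 q [ 0.49  0.75  1.3  -0.    1.08  1.88] F [-1.5 -1.   6.6] w 27.8
  delta mm [-110.5  468.5 -285.3] twist 11.21
```

Request:
step_arm(
  delta_pos=[
    [0, 0, -40],
    [0, 0, -100],
    [0, 0, -160],
    [0, 0, -220],
    [-5, 20, -270],
    [-14, 60, -285],
    [-25, 110, -285],
    [-38, 160, -285],
    [-50, 210, -285],
    [-61, 260, -285],
    [-73, 310, -285],
    [-85, 360, -285],
    [-96, 410, -285],
    [-106, 450, -285],
    [-110, 468, -260],
    [-110, 468, -230],
    [-110, 468, -230],
    [-110, 468, -230],
  ],
  twist=[0, 0, 0, 0, 1, 2, 3, 4, 5, 6, 7, 8, 9, 10, 11, 11, 11, 11],
  hand=[255, 255, 255, 255, 255, 255, 255, 255, 255, 255, 255, 255, 255, 255, 255, 255, 255, 255],
  grip_force=30,
)

```text
time: 10.15
position: [0.5514, -0.1312, 0.2463]
ee_rot: [3.141, -0.002, 0.01]
contact_force: [0.0, 0.5, -1.7]
gripper_width: 0.0276
```

```bash
python3 - <<'E'
from h import *
go(.5503,-.132,.226,-.3)
I,K,E=avg("top",2); S,Ks,Es=avg("side",2)
p=proj([[.5503,-.132,.205]],Ks,Es)[0]; print(p, proj([[.5503,-.132,.205]],K,E))
x,y=int(p[0]),int(p[1])
o=np.zeros((600,800,3),np.uint8); o[:600,:500]=cv2.resize(S[y-35:y+25,x-25:x+25],(500,600),interpolation=cv2.INTER_CUBIC)
o[:300,500:]=cv2.resize(I[207:267,503:563],(300,300),interpolation=cv2.INTER_CUBIC)
cv2.imwrite("pics/h1.png",o[...,::-1])
E
```

```text
t 10.15 pos [ 551.4 -131.2  246.3] psi -0.06 q [-0.3   0.31  1.42  0.    1.41  1.27] F [ 0.   0.5 -1.7] w 27.6
  delta mm [-1.2  0.8 20.3] twist 0.24
[408.20011565 151.69521644] [[533.67896844 236.38701896]]
```

View pics/h1.png

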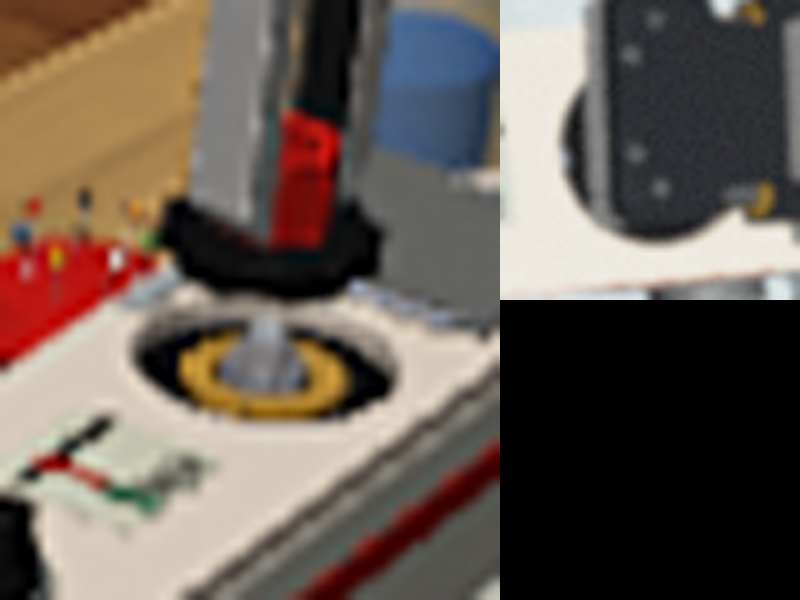

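The side view shows the cam held level above the well. The disc is centred at about u=273 in the crop, against 265 for the brass ring. I'll turn that offset into millimetres.

```bash
python3 - <<'E'
from h import *
S,K,E=avg("side",2); g=cv2.cvtColor(S,cv2.COLOR_RGB2GRAY); h=cv2.cvtColor(S,cv2.COLOR_RGB2HSV)
b=(383,116,433,178); W=up(S,*b); hw=cv2.cvtColor(W,cv2.COLOR_RGB2HSV); gw=cv2.cvtColor(W,cv2.COLOR_RGB2GRAY)
br=(hw[...,0]>12)&(hw[...,0]<30)&(hw[...,1]>110)&(hw[...,2]>90); br[:8*30]=0
bc,rr,_=circ(cv2.convexHull(big(br)),b[0],b[1],K,E,.200); print("side brass",bc,rr)
dk=gw<55; dk[:8*14]=0; dk[8*30:]=0
c=big(cv2.morphologyEx(dk.astype(np.uint8),cv2.MORPH_OPEN,np.ones((9,9)))); P=topx(c[:,0],b[0],b[1])
low=P[P[:,1]>138]; print("disc u range",P[:,0].min(),P[:,0].max(),"v",P[:,1].min(),P[:,1].max())
for q in([.5514,-.1312,.239],[.5514,-.1312,.2343],[.5503,-.132,.200],[*bc,.200]): print(q,proj([q],K,E)[0].round(2))
x=np.where(br.any(0))[0]; print("ring u", topx([[x.min(),0],[x.max(),0]],*b[:2])[:,0])
E
```

```text
side brass [ 0.54946459 -0.13419291] 0.022683991815065134
disc u range 398.4375 420.8125 v 131.1875 145.4375
[0.5514, -0.1312, 0.239] [409.15 139.82]
[0.5514, -0.1312, 0.2343] [408.94 141.48]
[0.5503, -0.132, 0.2] [407.98 153.41]
[np.float64(0.5494645875168558), np.float64(-0.1341929094605847), 0.2] [408.76 153.23]
ring u [392.9375 417.1875]
```

Request:
step_arm(
  delta_pos=[
    [-1, 1, 0],
    [-1, 1, 10],
    [-1, 1, 18],
    [-1, 1, 22],
    [-1, 1, 26],
    [-1, 1, 26],
  ],
  twist=[0, 0, 0, 0, 0, 0],
  hand=[255, 255, 255, 255, 255, 255],
  grip_force=30,
)

```text
time: 11.2
position: [0.5502, -0.1323, 0.219]
ee_rot: [-3.141, 0.002, -0.008]
contact_force: [-0.7, -0.0, -0.8]
gripper_width: 0.028
```

```bash
python3 -c "
from h import *
go(.5503,-.132,.216,-.3);print(r.observe()['wrist_torque'])"
```

```text
t 11.2 pos [ 550.2 -132.3  219. ] psi -0.07 q [-0.3   0.32  1.46  0.    1.35  1.27] F [-0.7 -0.  -0.8] w 28.0
  delta mm [ 0.1 -0.3  3. ] twist 0.23
[-0.02113909  0.13719221  0.0246641 ]
```

The pin is in the bore with no side force. I'll keep going down gently.

Request:
step_arm(
  delta_pos=[
    [0, 0, 2],
    [0, 0, 4],
    [0, 0, 6],
    [0, 0, 6],
    [0, 0, 6],
  ],
  twist=[0, 0, 0, 0, 0],
  hand=[255, 255, 255, 255, 255],
  grip_force=30,
)

```text
time: 11.82
position: [0.5501, -0.1323, 0.2129]
ee_rot: [-3.141, 0.002, -0.008]
contact_force: [-1.4, -1.1, -1.8]
gripper_width: 0.0279
```

```bash
python3 -c "
from h import *
go(.5503,-.132,.208,-.3);print(r.observe()['wrist_torque'])"
```

```text
t 11.82 pos [ 550.1 -132.3  212.9] psi -0.07 q [-0.3   0.33  1.47  0.    1.34  1.27] F [-1.4 -1.1 -1.8] w 27.9
  delta mm [ 0.2 -0.3  4.9] twist 0.23
[-0.12442389  0.2620577  -0.02013867]
```

It is below the spline tops with no resistance, so the splines have meshed. Now I press it home.

Request:
step_arm(
  delta_pos=[
    [0, 0, 2],
    [0, 0, 4],
    [0, 0, 5],
    [0, 0, 5],
    [0, 0, 5],
  ],
  twist=[0, 0, 0, 0, 0],
  hand=[255, 255, 255, 255, 255],
  grip_force=40,
)

```text
time: 12.45
position: [0.5502, -0.1323, 0.2085]
ee_rot: [-3.142, 0.002, -0.009]
contact_force: [-4.0, -0.6, 5.8]
gripper_width: 0.0277
```

```bash
python3 -c "
from h import *
go(.5503,-.132,.206,-.3);print(r.observe()['wrist_torque'])"
```

```text
t 12.45 pos [ 550.2 -132.3  208.5] psi -0.07 q [-0.3   0.33  1.47  0.    1.33  1.27] F [-4.  -0.6  5.8] w 27.7
  delta mm [ 0.1 -0.3  2.5] twist 0.23
[-0.01557375  0.81954533  0.03003824]
```

Request:
step_arm(
  delta_pos=[
    [0, 0, 1],
    [0, 0, 2],
    [0, 0, 2],
    [0, 0, 2],
  ],
  twist=[0, 0, 0, 0],
  hand=[255, 255, 255, 255],
  grip_force=50,
)

```text
time: 12.95
position: [0.5502, -0.1323, 0.2079]
ee_rot: [3.141, -0.002, 0.011]
contact_force: [-6.9, 1.1, 12.7]
gripper_width: 0.0276
```

```bash
python3 -c "
from h import *
go(.5503,-.132,.206,-.3);print(r.observe()['wrist_torque'])"
```

```text
t 12.95 pos [ 550.2 -132.3  207.9] psi -0.07 q [-0.3   0.33  1.48  0.    1.33  1.27] F [-6.9  1.1 12.7] w 27.6
  delta mm [ 0.1 -0.3  1.9] twist 0.23
[0.17335353 1.53275971 0.00329261]
```

Request:
step_arm(
  delta_pos=[
    [-0.5, 0, 1.5],
    [-0.5, 0, 2.2],
    [-0.5, 0, 2.2],
    [-0.5, 0, 2.2],
  ],
  twist=[0, 0, 0, 0],
  hand=[255, 255, 255, 255],
  grip_force=60,
)

```text
time: 13.45
position: [0.5502, -0.1323, 0.2079]
ee_rot: [3.14, -0.002, 0.015]
contact_force: [-6.2, 2.3, 18.3]
gripper_width: 0.0275
```

```bash
python3 - <<'E'
from h import *
go(.5503,-.132,.206,-.3);print(r.observe()['wrist_torque'])
S,K,E=avg("side",3); T,_,_=avg("top",1)
o=np.zeros((600,800,3),np.uint8); o[:,:500]=cv2.resize(S[117:177,383:433],(500,600),interpolation=cv2.INTER_CUBIC)
o[:300,500:]=cv2.resize(T[207:267,503:563],(300,300),interpolation=cv2.INTER_CUBIC); cv2.imwrite("pics/f1.png",o[...,::-1])
print(proj([[.5502,-.1323,.228],[.5502,-.1323,.205]],K,E))
E
```

```text
t 13.45 pos [ 550.2 -132.3  207.9] psi -0.06 q [-0.3   0.33  1.48  0.    1.33  1.27] F [-6.2  2.3 18.3] w 27.5
  delta mm [ 0.  -0.3  1.9] twist 0.24
[0.36475072 1.35479218 0.02684732]
[[409.3046514  143.70246733]
 [408.30162405 151.66884245]]
```

View pics/f1.png

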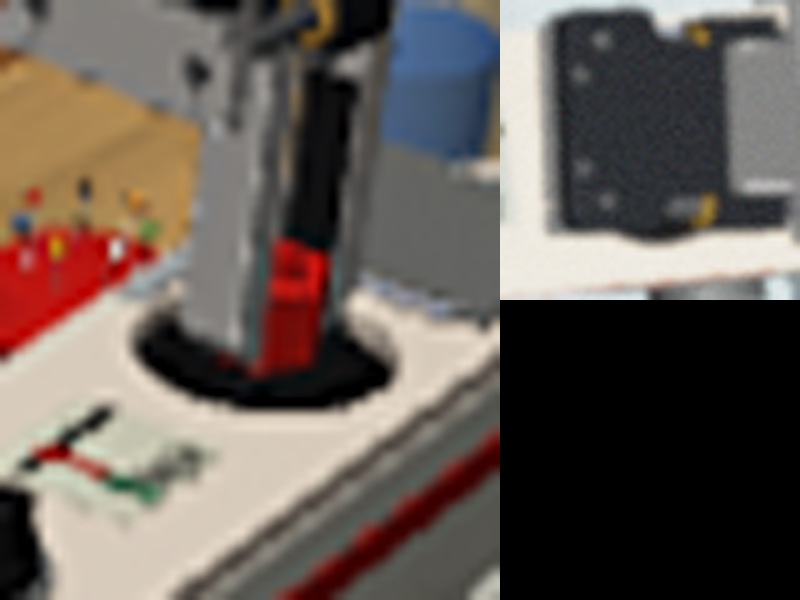

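The cam disc is sunk flush in the well, with only the red grip showing at (295,310). The pointer is still on green. The height stayed at 207.9 mm while the push rose from 12.7 to 18.3 N, so the cam is on its hard stop (underside at about 195.9 mm, seat at 196 mm).

```bash
python3 -c "
from h import *
print(r.hand_in())"
```

```text
the job is handed in; nothing more can be done
None
```

The cam with the red grip is fully home in the well, and the arm handed in still holding it pressed down, about 14 s into the 61 s allowed.

- **Dial:** I turned it clockwise about 51° and let go. From above, the red pointer stood within about 0.3 mm of the middle of the green block and the follower finger was out of the well. It was still on green in the last picture.
- **Cam:** I gripped it across two flats and turned it about 11° to match the measured spindle grooves. It slid over the pin and meshed on the first try, with almost no resistance and no searching.
- **Last checks:** The tool height stayed at 207.9 mm while the downward push rose from 12.7 N to 18.3 N, so the cam is on its stop. Its underside works out at about 195.9 mm; the seat is at 196 mm. The grip reads 27.5 mm across the flats.
- **Small disagreements:** A sideways force of about 6 N remained at the end. The two cameras also placed the well about 2 mm apart, which is roughly their calibration error.

I never touched the spare cam, the cutter or the thread, but I took no final picture of them.

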